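Hold a rivet down with the swing-arm hold-down

ROBOT

A 7-joint arm with a two-finger parallel gripper is mounted at the origin on the work surface. World frame = base frame: x ahead of the robot, y to its left, z up, the work surface at z = 0. Lengths are in m, angles in rad, forces in N, time in s.
With the tool pointing down it reaches from about 0.425 to 0.875 m from the base axis. Payload 8.4 kg.
Tool frame: the origin (TCP) lies on the centre line of the jaws, within the pads' length; the fingertips stand r.finger_overhang ahead of it and the grasp point (between the pads) lies 6 mm ahead of it (r.finger_overhang is the distance from the TCP to the fingertips, in m); z points along the fingers, y is the direction in which the jaws open and shut (so a half turn about z gives the same grasp; the last joint's range is limited). The gripper opens to 87 mm and grips with 3 to 60 N. Pads are 19 mm wide; open, the fingers measure 117 mm over their backs; the gripper's body (75 mm by 190 mm) begins 51 mm behind the grasp point.
Start: joints at [-1.222, 0.333, 0.04, 1.465, -0.013, 1.343, -0.059], TCP at [0.281, 0.586, 0.248] pointing down, gripper open.
Joint ranges: [-2.58, 2.58], [-0.38, 2.09], [-1.3, 1.39], [0.25, 2.4], [-1.5, 4.64], [0.08, 2.09], [-2.65, 2.65]. Speed limits (rad/s): [2.22, 2.22, 2.79, 2.79, 3.14, 3.14, 3.14].

INTERFACE

Orientations are given as a unit quaternion [w, x, y, z].
In Python, from station import status, vision, order, r gives the robot as it stands.
- The arm moves only by the shell command python3 -m pendant 'ROWS'. ROWS is JSON, a list that holds one entry, the list of rows, each a list of 7 numbers: the opening, from 0 (shut) to 1 (fully open), then the shift along the tool's x, y, z in cm, then the turn, a rotation vector about the tool's x, y, z in rad. In form: [[[grip, dx, dy, dz, rx, ry, rz], ...]]. A call has exactly 5 rows; each row shifts and turns the pose as measured when the row begins, along the tool's axes as they then stand; what a row does not reach is not made up. A row lasts 1/8 s, in which the tool goes at most 62.5 mm and 10.7 degrees, less where a joint would pass 70% of its speed; a pose out of reach is approached as far as the arm can. A call with a gripper value outside its range is refused whole. The fingers move at their own pace and stop on an object; the grip force is fixed at half the most. Time passes only in rows, so rows that do not move let the fingers close, or fill a call up. It gives the time, the measured TCP pose, the force and the opening at its end, in the units of the state.
- status.read_state(): the state, without advancing time (a new reading comes with each control period).
- vision.camera(name): name is "scene" or "side" or "wrist"; returns the picture (384x512x3 uint8, blue, green, red); there is no depth.
- vision.calibration(name): a dict with "K" (3x3 intrinsics, pixels), "world_from_camera" (4x4, takes a point from camera to world coordinates); the wrist camera has in their place "T_tool_cam" (4x4, takes a point from camera to tool coordinates, whose origin is the TCP and whose axes are the flange's). Camera axes: x right, y down, z forward; pixel columns grow to the right and rows downward; lengths in m; the calibration is good to about 2 mm. A picture is of the moment at which its call begins: read the wrist's pose just before it. calibration takes no time and is no camera call.
- order.close_job(): hands the job in, once; it reports no verdict.
The state is a dict: "clock": time; "joint_positions": joint angles; "joint_velocities": joint speeds; "tau": joint torques, N m; "tcp_pos": TCP position; "orientation": TCP orientation; "wrist_force": force on the tool from outside, world axes, zero at the start; "torque": the same for the moment, N m; "opening": opening from 0.0 (shut) to 1.0 (fully open).
Only numpy, scipy, OpenCV 4.12 (cv2) and the standard library are available. Lean on these libraries where they do the work, as an engineer would, in place of code of your own. Each camera call takes 0.05 s, during which the arm holds its last target.

TASK

On the tinsmith's bench, swing the arm of the green hold-down, its plunger still up, until its foot stands right over the domed rivet on the flue flange. Then press the black knob straight down by 25 mm, until the collar on its stem just meets the sleeve, so that the sprung foot clamps the rivet, and finish while holding it there. Do not shift the flange, and leave the other things on the bench alone.

Things in the scene. Friction and masses are not known exactly. Their poses are not given: they have to be found in the camera images.
- hold_down: The fixed hold-down: round base 90 mm across and 34 mm column, green, bolted to the bench. Origin on the bench on the column's vertical axis, which is also the swing arm's pivot axis; its x axis gives the direction from which the swing angle counts. The pivot hub on top is 52 mm across and ends 118 mm above the bench.
- swing_arm (a joint): Swing angle of the level green arm about the column's axis, rad, counter-clockwise positive seen from above, limits -1.1 to 1.1; at 0 the arm points along the hold-down's own -x. The bar is 22 mm wide, 86 to 104 mm above the bench. At its end, 200 mm from the column's axis, it carries a vertical sleeve, 30 mm across, from 70 to 120 mm high, through which the plunger passes. The joint is stiff (0.6 N m of friction, about 3 N at the knob) and stays where it is left.
- plunger (a joint): How far the plunger is pressed down, m: 0 up, 0.035 at the stop. Straight vertical travel, spring-returned: pressing takes about 3 N at first and 0.2 N more per mm, and from where the foot meets the rivet (at about 15 mm) a further 2 N and 0.5 N per mm; about 15 N at 25 mm. The stem is 14 mm thick, with a slightly thicker dark collar whose underside is 25 mm above the sleeve's top when the plunger is up and meets it when it is pressed 25 mm.
- knob: The black round knob on top of the plunger, 36 mm across and 28 mm tall, from 158 to 186 mm above the bench while up; it goes down with the plunger and swings with the arm. It may be pinched from above or pressed on its flat top. Origin on the column's axis on the bench while up, not at the knob: see point knob_top.
- knob_top (a point): Centre of the knob's flat top, 186 mm above the bench while the plunger is up; 200 mm from the column's axis.
- foot: The sprung foot under the plunger: a dark rubber disc 24 mm across, 9 mm thick, on a thin rod, on the same vertical line as the knob. It goes down with the plunger and yields upward against its own spring once it meets the rivet. Origin on the column's axis; see point foot_bottom.
- foot_bottom (a point): Centre of the foot's underside, 28 mm above the bench while the plunger is up (15 mm above the rivet's head).
- flange: Loose galvanised flue flange lying on the bench under the arm's sweep, about 0.7 kg: a sheet plate 130 by 120 mm, 4 mm thick, with a turned-up edge 22 mm high on its side away from the column, and a 34 mm wide strap along its middle, in which sits one domed rivet between two small empty holes. Its origin is set off from the plate: on the bench, 200 mm from the rivet, at the column's axis.
- rivet (a point): Top of the rivet's domed head, 13 mm above the bench; the head is 18 mm across, at the middle of the plate. It lies 200 mm from the column's axis, so under the foot's arc.
- mallet: Wooden-headed hammer lying on the bench to the robot's right; leave alone.
- tin: Round tin, 68 mm across and 85 mm tall, standing to the left; leave alone.
- spanner: Steel spanner lying on the bench to the left; leave alone.
There are look-alikes about, which are no part of the job. What is meant by the flange is not blue, and is the smaller of those in its own colour.

How it is judged:
By the outcome, as a careful person would: the job done as asked, in the order asked, and still so for the second after the job is handed in, while the arm keeps its last pose, push and grip.
It also fails if it takes over 48 s, if anything falls off the work surface, if the arm or the gripper's body presses on something with over 40 N, if the wrist force passes 120 N, or if a joint passes its speed limit or range.

## Working session

There is one attempt and no reset: what is moved stays moved. The work goes in short steps, Python scripts to look and compute and a shell command to move; the robot and the scene stay as the last step left them, time stands still between calls to the robot, and variables do not carry over. Pictures are saved under pics/ and viewed, and the job is handed in when it is done.

```bash
mkdir -p pics; ls; python3 - <<'E'
from station import status, vision, order, r
import cv2,numpy as np
print(status.read_state(), r.finger_overhang)
for n in ("scene","side","wrist"):
    cv2.imwrite(f"pics/{n}0.png",vision.camera(n))
    print(n,{k:np.round(v,4).tolist() if not isinstance(v,str) else v for k,v in vision.calibration(n).items()})
E
```

```text
pics
{'clock': 0.0, 'joint_positions': array([-1.22216774,  0.33393442,  0.03985259,  1.46626517, -0.01342611,
        1.34330591, -0.05849969]), 'joint_velocities': array([-1.76271250e-03, -1.89252421e-03, -1.78305271e-04,  5.43615947e-04,
        4.14817188e-04, -2.87343083e-05, -6.19450340e-04]), 'tau': array([ 7.56404061e-04, -6.56374955e+01,  1.33553222e+00, -4.03794694e+01,
       -5.98553591e-02,  4.49499220e-02,  2.13468752e-04]), 'tcp_pos': array([0.28127422, 0.58551295, 0.24664674]), 'orientation': array([-1.43526536e-04,  2.22049130e-01,  9.75035130e-01, -8.10962625e-04]), 'wrist_force': array([-0.08652995,  0.58099377, -0.35851419]), 'torque': array([0.01585473, 0.01564955, 0.01797617]), 'opening': 1.0019739159439898} 0.025
scene {'K': [[395.4391, 0.0, 258.904], [0.0, 395.4391, 190.2022], [0.0, 0.0, 1.0]], 'world_from_camera': [[-0.626, 0.4531, -0.6347, 1.4203], [0.7797, 0.3741, -0.502, 0.6208], [0.0099, -0.8092, -0.5875, 0.8453], [0.0, 0.0, 0.0, 1.0]]}
side {'K': [[359.0679, 0.0, 260.1495], [0.0, 359.0679, 189.2807], [0.0, 0.0, 1.0]], 'world_from_camera': [[0.9397, -0.2227, 0.2597, 0.3657], [-0.342, -0.5915, 0.7302, -0.8213], [-0.0089, -0.7749, -0.632, 0.8516], [0.0, 0.0, 0.0, 1.0]]}
wrist {'K': [[267.8843, 0.0, 256.1088], [0.0, 267.8843, 190.9191], [0.0, 0.0, 1.0]], 'T_tool_cam': [[-0.0003, -0.97, -0.2433, 0.067], [1.0, -0.0002, -0.0005, 0.0001], [0.0005, -0.2433, 0.97, -0.1382], [0.0, 0.0, 0.0, 1.0]]}
```

View pics/scene0.png

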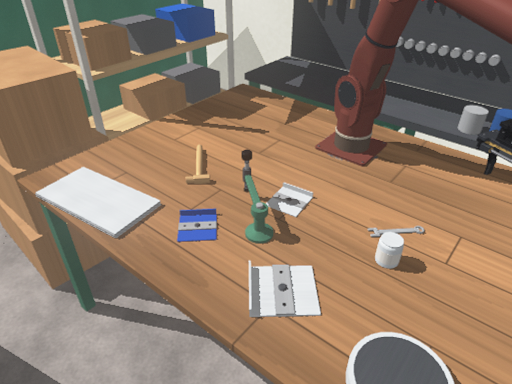

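View pics/side0.png

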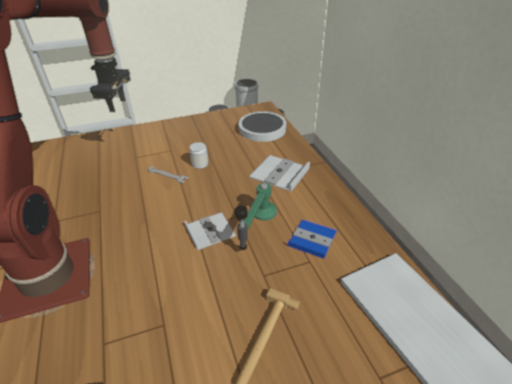

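View pics/wrist0.png

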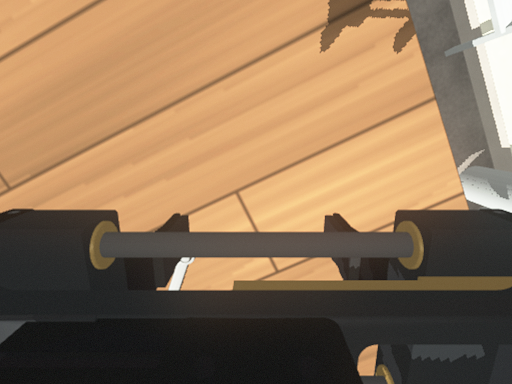

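The scene view shows the knob near (247,155), the hub near (260,207), and the small grey flange near (291,199), with a larger grey one and a blue one as look-alikes. I'll enlarge the pictures to measure.

```bash
python3 - <<'E'
import cv2
a=cv2.imread("pics/scene0.png")[140:250,215:325]; cv2.imwrite("pics/sc.png",cv2.resize(a,None,fx=5.4,fy=5.4,interpolation=cv2.INTER_CUBIC))
a=cv2.imread("pics/side0.png")[170:260,175:295]; cv2.imwrite("pics/sd.png",cv2.resize(a,None,fx=6,fy=6,interpolation=cv2.INTER_CUBIC))
E
```

```text
(no output)
```

View pics/sc.png

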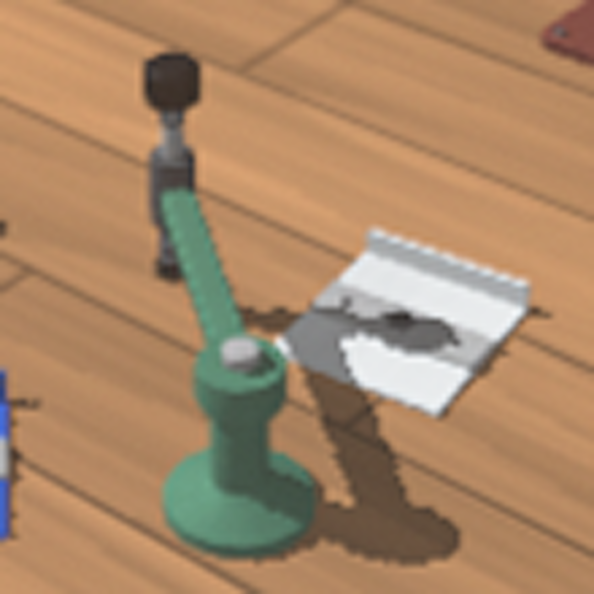

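View pics/sd.png

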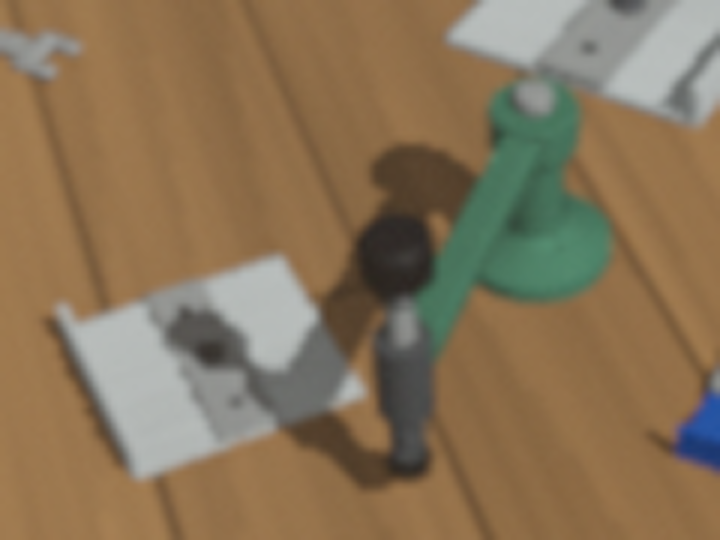

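```bash
cat > h.py <<'E'
from station import status, vision, order, r
import cv2,numpy as np
from scipy.spatial.transform import Rotation as R
def ray(n,u,v,wp=None):
    c=vision.calibration(n);K=c["K"]
    if n=="wrist":
        s=wp or status.read_state();q=s["orientation"];T=np.eye(4)
        T[:3,:3]=R.from_quat([q[1],q[2],q[3],q[0]]).as_matrix();T[:3,3]=s["tcp_pos"];T=T@c["T_tool_cam"]
    else: T=c["world_from_camera"]
    d=T[:3,:3]@np.linalg.solve(K,[u,v,1]);return T[:3,3],d
def onz(n,u,v,z):
    o,d=ray(n,u,v);return np.round(o+d*(z-o[2])/d[2],4)
def tri(*obs):
    A=np.zeros((3,3));b=np.zeros(3)
    for n,u,v in obs:
        o,d=ray(n,u,v);d=d/np.linalg.norm(d);P=np.eye(3)-np.outer(d,d);A+=P;b+=P@o
    return np.round(np.linalg.solve(A,b),4)
def proj(n,p):
    c=vision.calibration(n);T=np.linalg.inv(c["world_from_camera"]);x=c["K"]@(T[:3,:3]@np.array(p)+T[:3,3]);return np.round(x[:2]/x[2],1)
E
python3 - <<'E'
from h import *
S=lambda u,v:("scene",u/5.4+215,v/5.4+140)
D=lambda u,v:("side",u/6+175,v/6+170)
for nm,z,a,b in (("rivet",.013,S(400,320),D(211,350)),("knob",.186,S(172,66),D(397,240)),("hub",.118,S(240,365),D(535,112)),("foot",.028,S(169,273),D(408,468)),("base",.0,S(240,505),D(540,250))):
    print(nm,onz(*a,z),onz(*b,z),tri(a,b))
E
```

```text
rivet [0.4962 0.0241 0.013 ] [0.4885 0.0154 0.013 ] [0.4896 0.0203 0.0076]
knob [ 0.5684 -0.1052  0.186 ] [ 0.5598 -0.1184  0.186 ] [ 0.5612 -0.1118  0.1801]
hub [0.7017 0.0553 0.118 ] [0.6804 0.0246 0.118 ] [0.6868 0.043  0.1024]
foot [ 0.5672 -0.1104  0.028 ] [ 0.5595 -0.1156  0.028 ] [ 0.5615 -0.1135  0.0241]
base [0.6878 0.0457 0.    ] [0.6893 0.0406 0.    ] [ 0.6885  0.0439 -0.0016]
```

```bash
cat >> h.py <<'E'
def plan(target,az,n,z=None):
    """rows to bring TCP to target xyz with tool-y azimuth az(deg), n rows, tool kept vertical"""
    s=status.read_state();q=s["orientation"];M=R.from_quat([q[1],q[2],q[3],q[0]]);p=s["tcp_pos"]
    y=M.as_matrix()[:,1];a0=np.degrees(np.arctan2(y[1],y[0]));da=(az-a0+180)%360-180
    # goal orientation: z down
    a=np.radians(az);Y=np.array([np.cos(a),np.sin(a),0]);Z=np.array([0,0,-1.]);G=R.from_matrix(np.c_[np.cross(Y,Z),Y,Z])
    rv=(M.inv()*G).as_rotvec()
    print("now",np.round(p,4),"az",round(a0,1),"turn",np.round(rv,3),"F",np.round(s["wrist_force"],1),"open",round(s["opening"],3),"t",round(s["clock"],2))
    d=np.array(target)-p
    for i in range(n):
        Mi=M*R.from_rotvec(rv*i/n)
        print(np.round(Mi.inv().apply(d/n)*100,2).tolist(),np.round(rv/n,3).tolist())
E
python3 -c "
from h import *
plan([0.564,-0.112,0.25],-38,15)"
```

```text
now [0.2813 0.5856 0.2469] az 64.3 turn [-1.000e-03  1.000e-03  1.786e+00] F [0.3 0.1 0.6] open 1.004 t 0.15
[-3.71, -3.38, -0.02] [-0.0, 0.0, 0.119]
[-4.09, -2.91, -0.02] [-0.0, 0.0, 0.119]
[-4.4, -2.4, -0.02] [-0.0, 0.0, 0.119]
[-4.66, -1.86, -0.02] [-0.0, 0.0, 0.119]
[-4.85, -1.3, -0.02] [-0.0, 0.0, 0.119]
[-4.97, -0.71, -0.02] [-0.0, 0.0, 0.119]
[-5.02, -0.12, -0.02] [-0.0, 0.0, 0.119]
[-5.0, 0.48, -0.02] [-0.0, 0.0, 0.119]
[-4.9, 1.07, -0.02] [-0.0, 0.0, 0.119]
[-4.74, 1.64, -0.02] [-0.0, 0.0, 0.119]
[-4.51, 2.2, -0.02] [-0.0, 0.0, 0.119]
[-4.22, 2.72, -0.02] [-0.0, 0.0, 0.119]
[-3.87, 3.2, -0.02] [-0.0, 0.0, 0.119]
[-3.46, 3.63, -0.02] [-0.0, 0.0, 0.119]
[-3.0, 4.02, -0.02] [-0.0, 0.0, 0.119]
```

```bash
python3 -m pendant '[[[1,-3.7,-3.4,0,0,0,0.12],[1,-4.1,-2.9,0,0,0,0.12],[1,-4.4,-2.4,0,0,0,0.12],[1,-4.7,-1.9,0,0,0,0.12],[1,-4.8,-1.3,0,0,0,0.12]]]'
python3 -m pendant '[[[1,-5,-0.7,0,0,0,0.12],[1,-5,-0.1,0,0,0,0.12],[1,-5,0.5,0,0,0,0.12],[1,-4.9,1.1,0,0,0,0.12],[1,-4.7,1.6,0,0,0,0.12]]]'
python3 -c "
from h import *
plan([0.564,-0.112,0.25],-38,5)"
```

```text
clock: 0.78
tcp_pos: [0.3731, 0.3483, 0.2445]
orientation: [-0.001, 0.505, 0.863, -0.002]
wrist_force: [0.8, -0.1, 1.2]
opening: 1.001
clock: 1.4
tcp_pos: [0.4631, 0.1053, 0.2446]
orientation: [-0.0, 0.745, 0.668, -0.002]
wrist_force: [0.7, 0.6, 0.4]
opening: 1.001
now [0.4631 0.1053 0.2446] az -6.2 turn [-0.002  0.003  0.554] F [0.7 0.6 0.4] open 1.001 t 1.4
[-4.1, 2.48, -0.11] [-0.0, 0.001, 0.111]
[-3.8, 2.92, -0.11] [-0.0, 0.001, 0.111]
[-3.46, 3.32, -0.11] [-0.0, 0.001, 0.111]
[-3.07, 3.68, -0.11] [-0.0, 0.001, 0.111]
[-2.64, 4.0, -0.11] [-0.0, 0.001, 0.111]
```

```bash
python3 -m pendant '[[[1,-4.1,2.5,0,0,0,0.11],[1,-3.8,2.9,0,0,0,0.11],[1,-3.5,3.3,0,0,0,0.11],[1,-3.1,3.7,0,0,0,0.11],[1,-2.6,4.0,0,0,0,0.11]]]'
python3 - <<'E'
from h import *
plan([0.564,-0.112,0.25],-38,3)
for n in ("scene","side","wrist"):
    cv2.imwrite(f"pics/{n}1.png",vision.camera(n))
a=cv2.imread("pics/scene1.png")[100:240,190:330]; a=cv2.resize(a,(420,420),interpolation=cv2.INTER_CUBIC)
b=cv2.imread("pics/side1.png")[120:260,170:290]; b=cv2.resize(b,(360,420),interpolation=cv2.INTER_CUBIC)
cv2.imwrite("pics/both1.png",np.hstack([a,b]))
E
```

```text
clock: 2.02
tcp_pos: [0.5643, -0.1206, 0.2448]
orientation: [-0.0, 0.902, 0.432, -0.001]
wrist_force: [1.2, 0.7, -0.0]
opening: 1.002
now [ 0.5643 -0.1206  0.2448] az -38.8 turn [-0.001  0.001 -0.013] F [ 1.2  0.7 -0. ] open 1.002 t 2.02
[0.22, -0.19, -0.17] [-0.0, 0.0, -0.004]
[0.22, -0.19, -0.17] [-0.0, 0.0, -0.004]
[0.22, -0.18, -0.17] [-0.0, 0.0, -0.004]
```

View pics/both1.png

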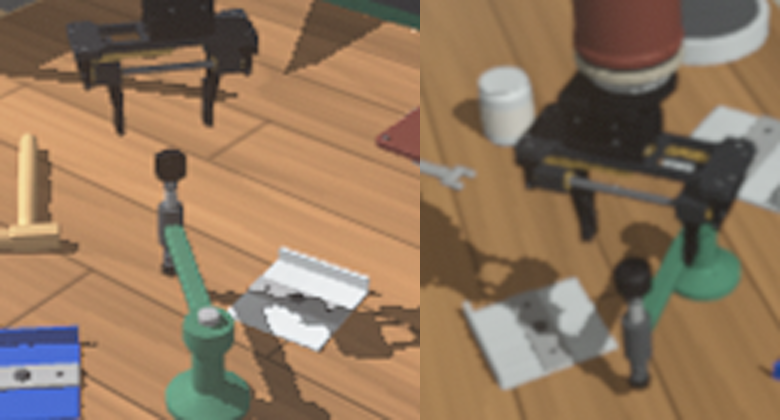

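View pics/wrist1.png

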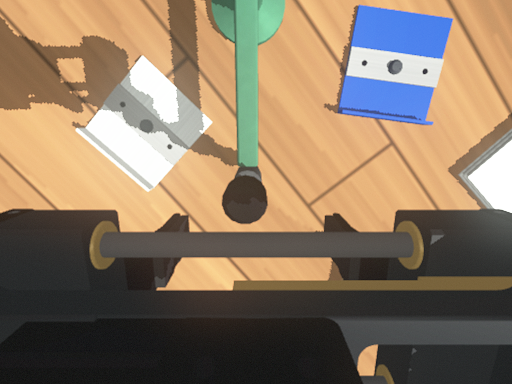

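The wrist view shows the knob top near (246,204), the rivet near (147,126), and the arm aligned with the image's vertical.

```bash
python3 - <<'E'
from h import *
print(onz("wrist",245,203,.186),onz("wrist",147,126,.013), "fl")
a=cv2.imread("pics/wrist1.png")[30:240,70:290]; cv2.imwrite("pics/w1z.png",cv2.resize(a,None,fx=2.8,fy=2.8,interpolation=cv2.INTER_CUBIC))
E
```

```text
[ 0.5608 -0.1108  0.186 ] [0.4881 0.0187 0.013 ] fl
```

View pics/w1z.png

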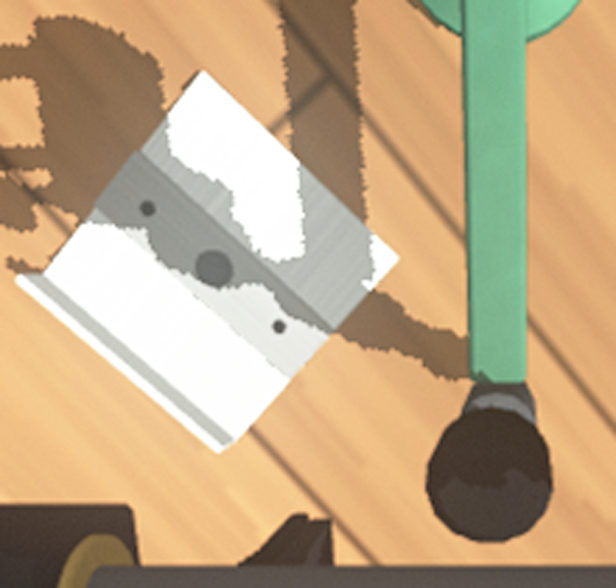

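```bash
python3 - <<'E'
from h import *
k=onz("wrist",244.6,201,.186);rv=onz("wrist",146.4,126.1,.013);print(k,rv)
# hub from two circles of radius .2 thru k and rv
d=rv-k;d=d[:2];m=(k[:2]+rv[:2])/2;L=np.hypot(*d);n=np.array([d[1],-d[0]])/L
h=m+n*np.sqrt(.04-L*L/4);print("hub",h)
for n,p in(("base",[*h,0]),("rivet",[*rv[:2],.013])):print(n,proj("scene",p),proj("side",p))
plan([k[0],k[1],.182],-38,5)
E
```

```text
[ 0.5616 -0.1094  0.186 ] [0.4874 0.0192 0.013 ]
hub [0.68535725 0.04771188]
base [260.4 233.4] [263.2 210.6]
rivet [289.4 197.6] [209.6 227.6]
now [ 0.5638 -0.1221  0.2444] az -38.9 turn [-0.001  0.003 -0.015] F [-0.2  0.5  0.1] open 1.0 t 2.17
[0.17, -0.19, 1.25] [-0.0, 0.001, -0.003]
[0.17, -0.19, 1.25] [-0.0, 0.001, -0.003]
[0.17, -0.19, 1.25] [-0.0, 0.001, -0.003]
[0.17, -0.19, 1.25] [-0.0, 0.001, -0.003]
[0.17, -0.19, 1.25] [-0.0, 0.001, -0.003]
```

```bash
python3 -m pendant '[[[1,0.4,-0.5,0.5,0,0,0],[1,0.4,-0.4,0.8,0,0,0],[1,0,0,1.6,0,0,0],[1,0,0,1.8,0,0,0],[1,0,0,1.4,0,0,0]]]'
python3 - <<'E'
from h import *
plan([.562,-.110,.182],-38,1)
cv2.imwrite("pics/wrist2.png",vision.camera("wrist"))
E
```

```text
clock: 2.8
tcp_pos: [0.5608, -0.1047, 0.179]
orientation: [-0.001, 0.9, 0.435, -0.001]
wrist_force: [1.0, 0.1, 0.4]
opening: 1.003
now [ 0.5608 -0.1047  0.179 ] az -38.4 turn [-0.003  0.001 -0.007] F [1.  0.1 0.4] open 1.003 t 2.8
[-0.34, 0.42, -0.3] [-0.003, 0.001, -0.007]
```

View pics/wrist2.png

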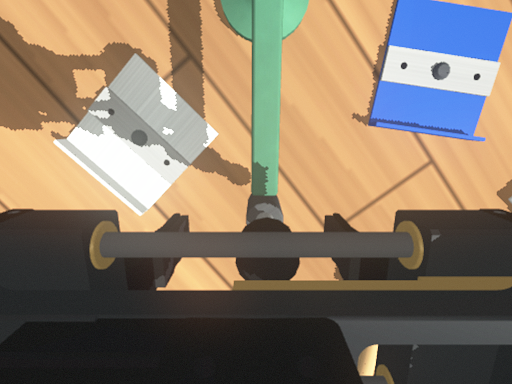

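The wrist view shows the knob between the fingers, at column 267 against the jaw centre at 256. I'll make a small correction, then close.

```bash
python3 -m pendant '[[[1,-0.3,0.5,-0.3,0,0,0],[0,0,0,0,0,0,0],[0,0,0,0,0,0,0],[0,0,0,0,0,0,0],[0,0,0,0,0,0,0]]]'
python3 - <<'E'
from h import *
plan([.562,-.110,.182],-38,1)
cv2.imwrite("pics/wrist3.png",vision.camera("wrist"))
E
```

```text
clock: 3.48
tcp_pos: [0.5627, -0.1114, 0.1813]
orientation: [-0.001, 0.901, 0.434, -0.002]
wrist_force: [0.2, 0.2, 0.7]
opening: 0.63
now [ 0.5627 -0.1114  0.1813] az -38.5 turn [-0.003  0.002 -0.009] F [0.2 0.2 0.7] open 0.63 t 3.48
[0.06, -0.14, -0.07] [-0.003, 0.002, -0.009]
```

View pics/wrist3.png

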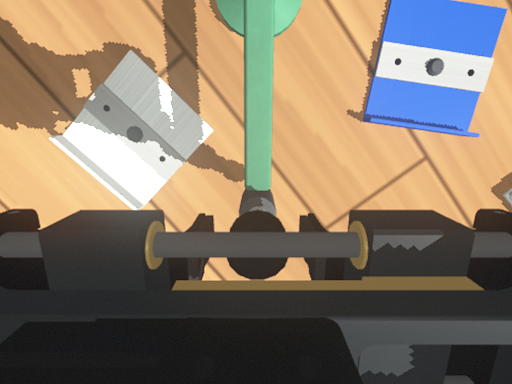

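```bash
python3 -m pendant '[[[0,0,0,0,0,0,0],[0,0,0,0,0,0,0],[0,0,0,0,0,0,0],[0,0,0,0,0,0,0],[0,0,0,0,0,0,0]]]'
python3 - <<'E'
from h import *
c=np.array([.687,.0455])
s=status.read_state()["tcp_pos"][:2];v=s-c;print(np.hypot(*v),np.degrees(np.arctan2(*v[::-1])))
v=np.array([.488,.0192])-c;print(np.hypot(*v),np.degrees(np.arctan2(*v[::-1])))
plan([.562,-.110,.182],-38,1)
E
```

```text
clock: 4.15
tcp_pos: [0.5629, -0.1114, 0.1813]
orientation: [-0.001, 0.901, 0.434, -0.002]
wrist_force: [0.1, -0.7, 0.5]
opening: 0.401
0.20005084501348894 -128.35718093620574
0.2007303913212945 -172.47137425701786
now [ 0.5629 -0.1114  0.1813] az -38.5 turn [-0.003  0.002 -0.009] F [ 0.1 -0.7  0.5] open 0.401 t 4.15
[0.05, -0.15, -0.07] [-0.003, 0.002, -0.009]
```

```bash
python3 -m pendant '[[[0,0.02,-0.8,0,0,0,0.04],[0,0.03,-1,0,0,0,0.05],[0,0.03,-1,0,0,0,0.05],[0,0.03,-1,0,0,0,0.05],[0,0.03,-1,0,0,0,0.05]]]'
cat >> h.py <<'E'
def arc():
    c=np.array([.687,.0455]);st=status.read_state();v=st["tcp_pos"][:2]-c
    q=st["orientation"];M=R.from_quat([q[1],q[2],q[3],q[0]]).as_matrix();y=M[:,1]
    print("r",np.hypot(*v).round(4),"ang",np.degrees(np.arctan2(*v[::-1])).round(2),"yaz",np.degrees(np.arctan2(y[1],y[0])).round(2),"tilt",M[:,2].round(4),"z",st["tcp_pos"][2].round(4),"F tool",(M.T@st["wrist_force"]).round(2),"open",round(st["opening"],3),"t",round(st["clock"],2))
E
python3 -c "
from h import *
arc()"
```

```text
clock: 4.78
tcp_pos: [0.53, -0.0774, 0.1813]
orientation: [0.001, 0.947, 0.32, -0.001]
wrist_force: [2.5, -1.0, -0.4]
opening: 0.401
r 0.1994 ang -141.94 yaz -52.65 tilt [-9.0e-04 -2.4e-03 -1.0e+00] z 0.1813 F tool [1.36 2.35 0.35] open 0.401 t 4.78
```

```bash
python3 -m pendant '[[[0,0.02,-1,0,0,0,0.05],[0,0.02,-1,0,0,0,0.05],[0,0.02,-1,0,0,0,0.05],[0,0.02,-1,0,0,0,0.05],[0,0.02,-1,0,0,0,0.05]]]'
python3 -c "
from h import *
arc()"
```

```text
clock: 5.4
tcp_pos: [0.5048, -0.0335, 0.1813]
orientation: [0.002, 0.981, 0.196, 0.001]
wrist_force: [2.9, -0.7, -2.3]
opening: 0.4
r 0.1986 ang -156.55 yaz -67.4 tilt [ 0.0019 -0.003  -1.    ] z 0.1813 F tool [2.41 1.78 2.33] open 0.4 t 5.4
```

```bash
python3 -m pendant '[[[0,0,-1,0,0,0,0.05],[0,0,-1,0,0,0,0.05],[0,0,-1,0,0,0,0.05],[0,0.01,-1,0,0,0,0.05],[0,0.01,-0.8,0,0,0,0.05]]]'
python3 - <<'E'
from h import *
arc()
for n in ("scene","side","wrist"):
    cv2.imwrite(f"pics/{n}4.png",vision.camera(n))
arc()
a=cv2.imread("pics/scene4.png")[140:225,245:325]; a=cv2.resize(a,None,fx=5,fy=5,interpolation=cv2.INTER_CUBIC)
b=cv2.imread("pics/side4.png")[180:265,175:255]; b=cv2.resize(b,None,fx=5,fy=5,interpolation=cv2.INTER_CUBIC)
cv2.imwrite("pics/both4.png",np.hstack([a,b]))
E
```

```text
clock: 6.02
tcp_pos: [0.4918, 0.0135, 0.1813]
orientation: [0.002, 0.998, 0.069, 0.003]
wrist_force: [2.5, 0.5, -1.9]
opening: 0.403
r 0.1978 ang -170.68 yaz -82.14 tilt [ 0.0061 -0.0029 -1.    ] z 0.1813 F tool [ 2.58 -0.13  1.95] open 0.403 t 6.03
r 0.1977 ang -170.94 yaz -81.94 tilt [ 0.0057 -0.0016 -1.    ] z 0.1814 F tool [ 1.59 -3.85  0.43] open 0.401 t 6.17
```

View pics/both4.png

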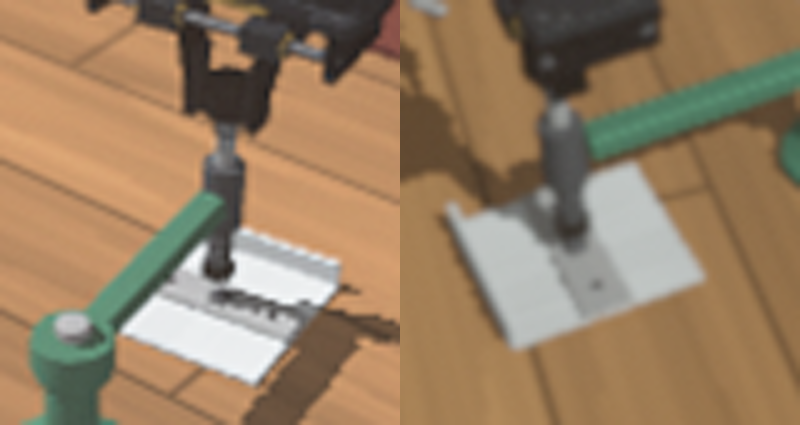

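View pics/wrist4.png

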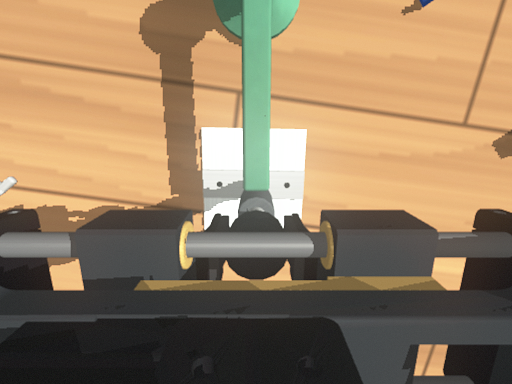

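```bash
python3 - <<'E'
from h import *
a=cv2.imread("pics/wrist4.png")[110:260,190:320]; cv2.imwrite("pics/w4z.png",cv2.resize(a,None,fx=4,fy=4,interpolation=cv2.INTER_CUBIC))
E
```

```text
(no output)
```

View pics/w4z.png

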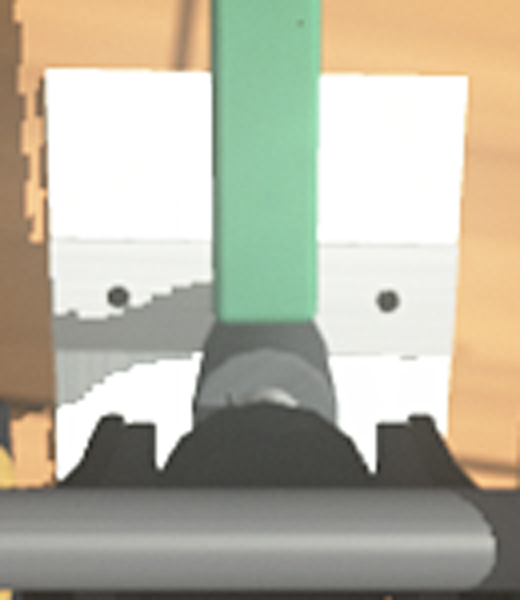

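```bash
python3 - <<'E'
from h import *
h1=onz("wrist",219.5,184,.008);h2=onz("wrist",287,185.25,.008);m=(h1+h2)/2;print(h1,h2,m)
k=onz("wrist",256.5,184,.104);k2=onz("wrist",256.5,140,.104);print("arm axis",k,k2)
c=np.array([.687,.0455])
for p in (m,k,k2):
    v=p[:2]-c;print(np.hypot(*v),np.degrees(np.arctan2(*v[::-1])))
d=k-k2;print("armdir",np.degrees(np.arctan2(d[1],d[0])))
d=h2-h1;print("hole line dir -90",np.degrees(np.arctan2(d[1],d[0])))
S=lambda u,v:("scene",u/5+245,v/5+140)
D=lambda u,v:("side",u/5+175,v/5+180)
a=S(217,272);b=D(172,230);print("foot",onz(*a,.030),onz(*b,.03))
arc()
E
```

```text
[0.4823 0.0571 0.008 ] [ 0.492  -0.0227  0.008 ] [0.48715 0.0172  0.008  ]
arm axis [0.5091 0.0168 0.104 ] [0.5445 0.0218 0.104 ]
0.20184378241600615 -171.9401499239315
0.18020016648161016 -170.8356277959477
0.14445739856442114 -170.55723934106518
armdir -171.96055544916334
hole line dir -90 -83.06947559798306
foot [0.4938 0.0184 0.03  ] [0.4862 0.0096 0.03  ]
r 0.1977 ang -170.94 yaz -81.94 tilt [ 0.0057 -0.0016 -1.    ] z 0.1814 F tool [ 1.59 -3.85  0.43] open 0.401 t 6.17
```

```bash
python3 -c "
from h import *
plan([.488,.0175,.181],-83.1,1)"; python3 -m pendant '[[[0,0,-0.25,0,0,0.006,0.01],[0,0,-0.2,0,0,0,0.01],[0,0,0,0,0,0,0],[0,0,0,0,0,0,0],[0,0,0,0,0,0,0]]]'
python3 - <<'E'
from h import *
arc()
for n in ("scene","side","wrist"):
    cv2.imwrite(f"pics/{n}5.png",vision.camera(n))
a=cv2.imread("pics/scene5.png")[140:225,245:325]; a=cv2.resize(a,None,fx=5,fy=5,interpolation=cv2.INTER_CUBIC)
b=cv2.imread("pics/side5.png")[180:265,175:255]; b=cv2.resize(b,None,fx=5,fy=5,interpolation=cv2.INTER_CUBIC)
cv2.imwrite("pics/both5.png",np.hstack([a,b]))
a=cv2.imread("pics/wrist5.png")[110:260,190:320]; cv2.imwrite("pics/w5z.png",cv2.resize(a,None,fx=4,fy=4,interpolation=cv2.INTER_CUBIC))
E
```

```text
now [0.4917 0.0143 0.1814] az -81.9 turn [ 0.002 -0.005  0.02 ] F [ 1.   4.  -0.4] open 0.401 t 6.17
[-0.32, -0.36, 0.03] [0.002, -0.005, 0.02]
clock: 6.8
tcp_pos: [0.4912, 0.0178, 0.1814]
orientation: [0.001, 0.998, 0.06, 0.006]
wrist_force: [0.6, 1.3, -0.3]
opening: 0.407
r 0.1978 ang -171.95 yaz -83.09 tilt [ 0.0122 -0.0013 -0.9999] z 0.1814 F tool [ 0.78 -1.21  0.34] open 0.407 t 6.8
```

View pics/both5.png

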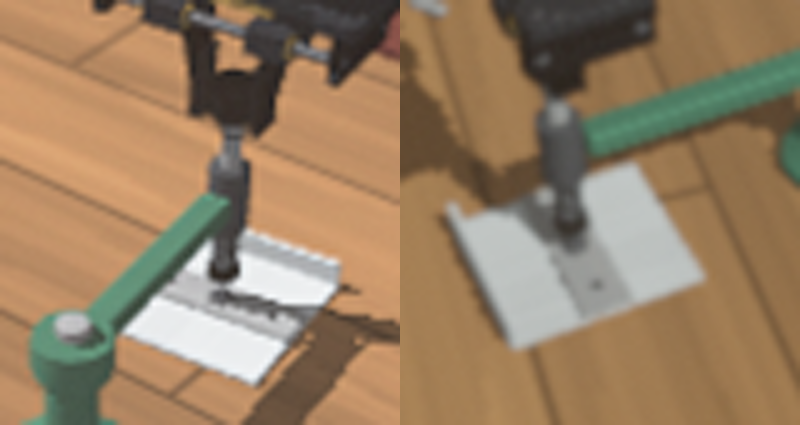

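View pics/w5z.png

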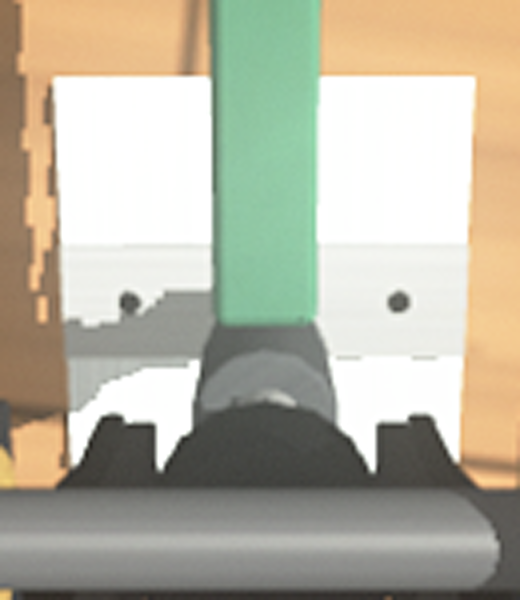

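```bash
python3 -m pendant '[[[0,0,-0.1,0,0,-0.012,0],[0,0,0,0,0,0,0],[0,0,0,0.3,0,0,0],[0,0,0,0.4,0,0,0],[0,0,0,0.3,0,0,0]]]'; python3 -c "
from h import *
arc()"
```

```text
clock: 7.58
tcp_pos: [0.4912, 0.0185, 0.1715]
orientation: [0.001, 0.998, 0.06, -0.0]
wrist_force: [-2.5, -0.2, 5.6]
opening: 0.395
r 0.1976 ang -172.16 yaz -83.14 tilt [-4.0e-04 -2.5e-03 -1.0e+00] z 0.1715 F tool [-2.52 -0.13 -5.57] open 0.395 t 7.58
```

```bash
python3 -m pendant '[[[0,0,0,0.3,0,0,0],[0,0,0,0.3,0,0,0],[0,0,0,0.3,0,0,0],[0,0,0,0.2,0,0,0],[0,0,0,0,0,0,0]]]'; python3 -c "
from h import *
arc()"
```

```text
clock: 8.2
tcp_pos: [0.4913, 0.0185, 0.1615]
orientation: [0.001, 0.998, 0.06, -0.0]
wrist_force: [-4.9, 0.3, 12.3]
opening: 0.399
r 0.1975 ang -172.15 yaz -83.15 tilt [-7.0e-04 -1.2e-03 -1.0e+00] z 0.1615 F tool [ -4.85  -0.87 -12.32] open 0.399 t 8.2
```

```bash
python3 -m pendant '[[[0,0,0,0.2,0,0,0],[0,0,0,0.2,0,0,0],[0,0,0,0,0,0,0],[0,0,0,0,0,0,0],[0,0,0,0,0,0,0]]]'; python3 - <<'E'
from h import *
arc()
for n in ("scene","side"):
    cv2.imwrite(f"pics/{n}6.png",vision.camera(n))
arc()
a=cv2.imread("pics/scene6.png")[140:225,245:325]; a=cv2.resize(a,None,fx=5,fy=5,interpolation=cv2.INTER_CUBIC)
b=cv2.imread("pics/side6.png")[180:265,175:255]; b=cv2.resize(b,None,fx=5,fy=5,interpolation=cv2.INTER_CUBIC)
cv2.imwrite("pics/both6.png",np.hstack([a,b]))
E
```

```text
clock: 8.82
tcp_pos: [0.4913, 0.0185, 0.1603]
orientation: [-0.001, 0.998, 0.06, -0.001]
wrist_force: [-5.0, 0.1, 12.9]
opening: 0.405
r 0.1975 ang -172.14 yaz -83.14 tilt [-0.0015  0.0011 -1.    ] z 0.1603 F tool [ -5.    -0.68 -12.86] open 0.405 t 8.82
r 0.1975 ang -172.15 yaz -83.14 tilt [-0.0015  0.0011 -1.    ] z 0.1603 F tool [ -5.37  -0.86 -12.41] open 0.401 t 8.93
```

View pics/both6.png

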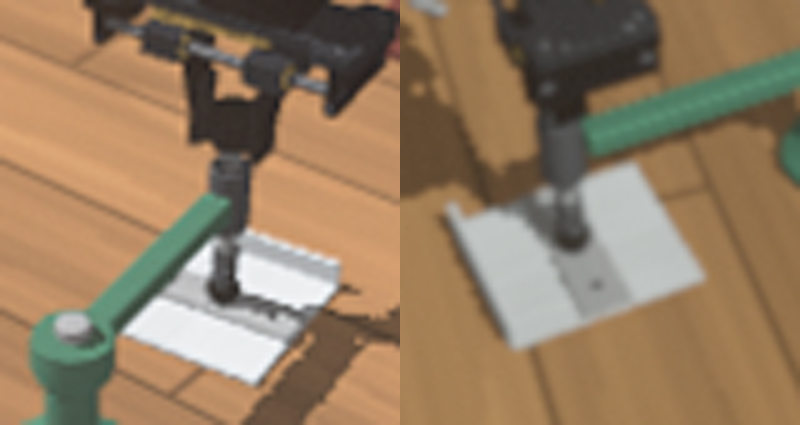

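```bash
python3 -m pendant '[[[0,0,0,0.2,0,0,0],[0,0,0,0.2,0,0,0],[0,0,0,0.2,0,0,0],[0,0,0,0.2,0,0,0],[0,0,0,0.2,0,0,0]]]'; python3 - <<'E'
from h import *
arc()
vision.camera("side")
arc()
E
```

```text
clock: 9.55
tcp_pos: [0.4914, 0.0185, 0.1537]
orientation: [-0.002, 0.998, 0.06, -0.001]
wrist_force: [-7.2, 0.3, 16.6]
opening: 0.401
r 0.1975 ang -172.13 yaz -83.12 tilt [-0.0023  0.0035 -1.    ] z 0.1537 F tool [ -7.15  -1.22 -16.57] open 0.401 t 9.55
r 0.1975 ang -172.13 yaz -83.12 tilt [-0.0023  0.0035 -1.    ] z 0.1536 F tool [ -7.68  -0.71 -16.33] open 0.405 t 9.6
```

```bash
python3 - <<'E'
from h import *
for n in ("scene","side"):
    cv2.imwrite(f"pics/{n}7.png",vision.camera(n))
arc()
z=[]
for k in (5,6,7):
  a=cv2.imread(f"pics/scene{k}.png")[150:210,272:305]; z.append(cv2.resize(a,None,fx=8,fy=8,interpolation=cv2.INTER_CUBIC))
cv2.imwrite("pics/sc7.png",np.hstack(z))
E
```

```text
r 0.1975 ang -172.13 yaz -83.12 tilt [-0.0023  0.0035 -1.    ] z 0.1538 F tool [ -8.    -0.81 -17.29] open 0.401 t 9.7
```

View pics/sc7.png

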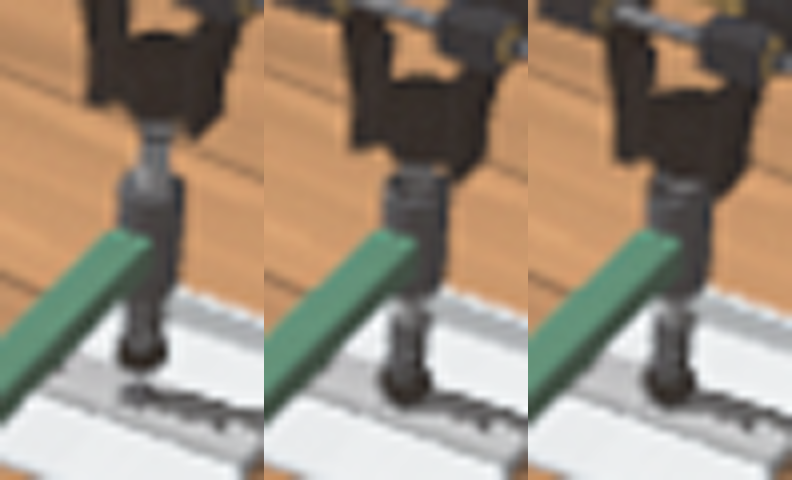

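The plunger is about 27.7 mm down by TCP height, and the knob has moved with the fingers. I'll ease back about 2.6 mm to reach 25 mm.

```bash
python3 -m pendant '[[[0,0,0,-0.08,0,0,0],[0,0,0,0,0,0,0],[0,0,0,0.07,0,0,0],[0,0,0,0.07,0,0,0],[0,0,0,0.07,0,0,0]]]'; python3 - <<'E'
from h import *
arc()
E
```

```text
clock: 10.32
tcp_pos: [0.4913, 0.0185, 0.1563]
orientation: [-0.003, 0.998, 0.06, -0.002]
wrist_force: [-6.1, -0.5, 16.2]
opening: 0.404
r 0.1975 ang -172.13 yaz -83.09 tilt [-0.0034  0.0058 -1.    ] z 0.1563 F tool [ -6.17  -0.33 -16.22] open 0.404 t 10.32
```

```bash
python3 -m pendant '[[[0,0,0,0.07,0,0,0],[0,0,0,0.07,0,0,0],[0,0,0,0.07,0,0,0],[0,0,0,0.07,0,0,0],[0,0,0,0.07,0,0,0]]]'; python3 - <<'E'
from h import *
arc()
for n in ("scene","side","wrist"):
    cv2.imwrite(f"pics/{n}8.png",vision.camera(n))
arc()
z=[]
for n,k in (("scene",6),("scene",7),("scene",8)):
  a=cv2.imread(f"pics/scene{k}.png")[155:205,272:305]; z.append(cv2.resize(a,None,fx=8,fy=8,interpolation=cv2.INTER_CUBIC))
cv2.imwrite("pics/sc8.png",np.hstack(z))
a=cv2.imread("pics/side8.png")[180:265,175:255]; b=cv2.imread("pics/side5.png")[180:265,175:255]
cv2.imwrite("pics/sd8.png",cv2.resize(np.hstack([b,a]),None,fx=5,fy=5,interpolation=cv2.INTER_CUBIC))
E
```

```text
clock: 10.95
tcp_pos: [0.4914, 0.0184, 0.1565]
orientation: [-0.004, 0.998, 0.061, -0.002]
wrist_force: [-6.1, 0.5, 15.5]
opening: 0.398
r 0.1975 ang -172.13 yaz -83.04 tilt [-0.0044  0.0077 -1.    ] z 0.1565 F tool [ -6.06  -1.34 -15.51] open 0.398 t 10.95
r 0.1975 ang -172.11 yaz -83.04 tilt [-0.0043  0.0076 -1.    ] z 0.1565 F tool [ -6.38  -0.75 -15.44] open 0.404 t 11.1
```

View pics/sc8.png

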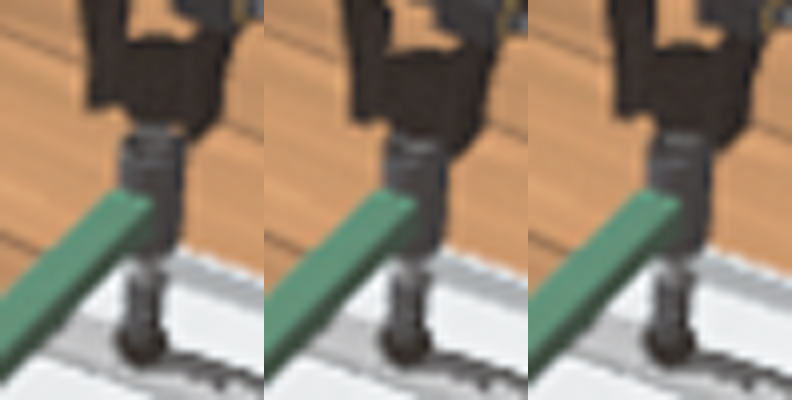

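View pics/sd8.png

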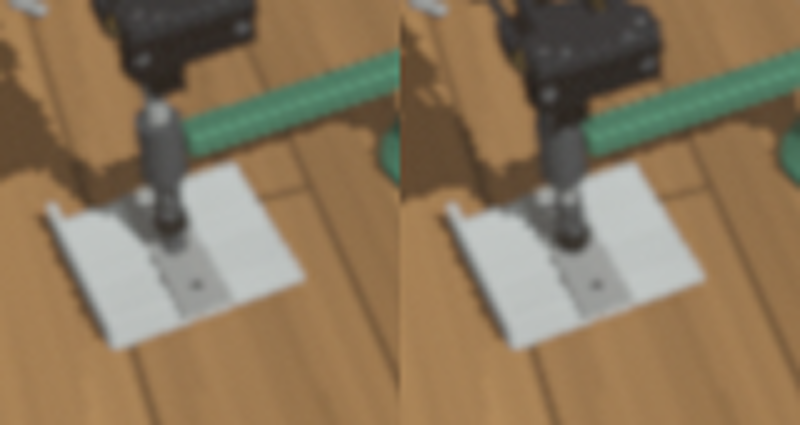

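View pics/wrist8.png

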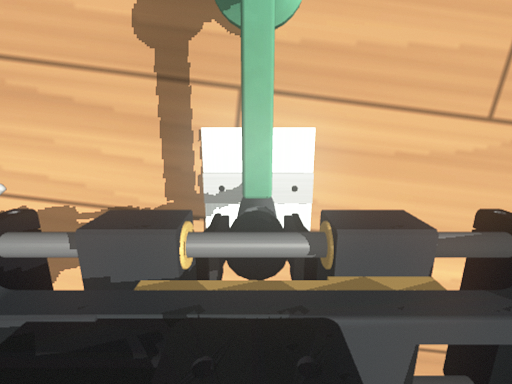

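The foot covers the rivet in both fixed views, and the flange's edges are where they were. TCP travel is 24.9 mm at 15.5 N and steady.

```bash
python3 -c "
from station import order
print(order.close_job())"
```

```text
the job is handed in; nothing more can be done
None
```

I swung the arm about 44° clockwise with the plunger up, until the foot stood over the small grey flange's rivet. Then I pressed the knob down and handed the job in while still pinching and holding it, at about 11 s of the 48 s.

**Final checks:**
- **Press depth:** the tool had gone down 24.9 mm and was steady. The knob moved with the fingers and showed no slip. The wrist read about 15.5 N upward, close to the 15 N expected at 25 mm.
- **Position:** the foot was about 1 mm from the rivet in the side view and in line with the flange's two holes in the wrist view. The flange looked unmoved in the side view.
- **Wrist force:** there was also about 6 N sideways along the arm, away from the column. The largest downward force I read was about 17 N.

**What did not go as planned:**
- **Overshoot:** the press first went to about 27.7 mm, and I eased it back to 25 mm.
- **Collar contact:** the pictures are too coarse to show the collar meeting the sleeve, so the 25 mm comes from the tool's height and the force.
- **Camera disagreement:** the scene and side cameras differed by up to about 9 mm in absolute position. I therefore aligned foot to rivet by comparing them within the same view.

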